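# Put the last copper contact away in the bench dry cabinet

### The job

Set the last finished contact (the loose black holder with the copper pin, not the bare holder) down upright in the one free nest of the dry cabinet's pull-out tray. Slide the tray fully home into the cabinet, then swing the door shut, without slamming it, until it clicks over its catch and stays closed. Leave the bare holder, the lilac box and the gold tray where they are.

Things in the scene. Friction and masses are not known exactly. Their poses are not given: they have to be found in the camera images.
- cabinet: Bench dry cabinet, fixed on the table: a box 180 mm deep (x), 250 mm wide (y), 215 mm tall, of 6 mm clear acrylic in an aluminium frame, open at its front, which is its -x side. Origin: centre of its underside. The tray is in its upper part; the front edge of the 6 mm top panel is at x = -90 mm. A white desiccant cassette lies below.
- door (a joint): Angle of the cabinet door, rad: 0 shut, 1.6 to 1.85 at the start. White frame, clear pane, 250 wide, 197 tall (z 16 to 213 mm), 12 mm thick, upright hinge at the cabinet's -y front edge. Stays where left, ajar too. Its striker meets the catch's sprung roller at about 0.05 rad, needs up to 7 N at door_push down to about 0.025 rad, then snaps to 0 and is held there.
- door_push (a point): Point on the door's outer face, 45 mm in from its free edge, 30 mm below its top (183 mm above the table), a clear place to push. Turns with the door: -x is the door's outward normal, +y points along the door from hinge to free edge. The grey pull handle is lower: 61 to 136 mm above the table, 20 mm from the free edge, 25 mm proud.
- door_hinge (a point): Point on the door's hinge axis, in the middle of its thickness, at the height of door_push; door_push is 205 mm along the door from it and 6 mm outward. Axes as door_push.
- tray (a joint): How far the tray is pulled out, m: 0 fully home against its stop (its front is then flush with the cabinet's front edge, 6 mm behind the shut door), 0.115 to 0.13 at the start. Slides straight along the cabinet's x with 1.5 N of friction and stays where it is left.
- tray_front (a point): Middle of the top edge of the tray's outer front face, 168 mm above the table. Its -x axis points out of the cabinet. The tray is steel, 150 mm deep and 205 mm wide; its front wall is 18 mm tall (150 to 168 mm above the table) and 3 mm thick.
- nest (a point): Floor centre of the free nest, the middle one of the tray's front row, 153 mm above the table, 31 mm behind the tray's front face; moves with the tray, axes as the cabinet. Nests are pockets 44 mm square, 6 mm deep, in a black plate, 2 rows of 3, 64 mm apart along y, 66 mm along x; the five others hold fixed contacts, 48 mm tall, like the loose one.
- finished: The loose finished contact, standing upright on the table. Origin: centre of its underside, z up. Black plastic holder with a flange 34 mm square (sides along x and y) and 7 mm tall, a round collar 24 mm in diameter up to 18 mm, and above it a copper pin 10 mm in diameter from 18 to 48 mm. 45 g.
- bare: A bare black holder without its copper pin, the same flange and collar, 18 mm tall. Origin: centre of its underside. It may stand on either side of the finished contact. To be left alone.
- lilac_box: Open lilac plastic box with loose copper pins, 100 x 150 x 35 mm, on the table. Origin: centre of its underside. To be left alone.
- gold_tray: Shallow open gold-coloured tray with copper pins, 120 x 190 x 16 mm, on the table. Origin: centre of its underside. To be left alone.
There are look-alikes about, which are no part of the job. What is shaped like the finished but brown or green is not meant.

How it is judged:
By the outcome, as a careful person would: the job done as asked, in the order asked, and still so for the second after the job is handed in, with the robot touching nothing.
It also fails if it takes over 70 s, if anything falls off the work surface, if the arm or the gripper's body presses on something with over 40 N, if the wrist force passes 120 N, or if a joint passes its speed limit or range.

### The arm

A 6-joint arm with a two-finger parallel gripper is mounted at the origin on the work surface. World frame = base frame: x ahead of the robot, y to its left, z up, the work surface at z = 0. Lengths are in m, angles in rad, forces in N, time in s.
With the tool pointing down it reaches from about 0.25 to 0.8 m from the base axis. Payload 8.5 kg.
Tool frame: the origin (TCP) lies midway between the tips of the shut fingers; the grasp point (between the pads) lies 19 mm behind it (tcp_to_grasp is the distance from the TCP to the grasp point, in m); z points along the fingers, y is the line along which they close (so a half turn about z gives the same grasp; the last joint's range is limited). The gripper opens to 85 mm and grips with 20 to 120 N. Pads are 22 mm wide; open, the fingers measure 114 mm over their backs; the gripper's body (76 mm by 85 mm) begins 54 mm behind the grasp point. The pads swing forward as they close: fully open they stand 13 mm farther back than shut.
Start: joints at [-1.19, 0.238, -0.013, 1.319, 0, 1.571], TCP at [0.195, -0.487, 0.231] pointing down, gripper open.
Joint ranges: [-2.66, 2.66], [-1.03, 1.9], [-1.14, 1.46], [-1.82, 2.27], [-1.45, 1.34], [-3.14, 3.14]. Speed limits (rad/s): [2.22, 2.22, 2.79, 3.14, 3.14, 3.14].

### API

Orientations are given as a rotation vector (axis times angle).
In Python, from plant import * gives the robot as it stands. The module is installed in compiled form; this text tells all that it offers.
- The arm moves only by the tool send_rows, never from a script. Its argument "commands" is one flat list of numbers, 7 for each row, row after row: the closure, from 0 (fully open) to 1 (shut), then the shift along the tool's x, y, z in units of 300 mm (1.0 is 300 mm), then the turn, a rotation vector about the tool's x, y, z in units of 45 degrees (1.0 is 45 degrees). In form: [grip, tx, ty, tz, wx, wy, wz, grip, tx, ty, tz, wx, wy, wz, ...]. A call has 1 to 12 rows; each row is the pose to reach, as a shift and turn from the pose commanded when the call began, along the tool's axes at that moment; what a row does not reach only later rows make up. A row lasts 1/10 s, in which the tool goes at most 50 mm and 8.59 degrees, less where a joint would pass 70% of its speed; a pose out of reach is approached as far as the arm can. A call with a number of a shift or a turn outside -1 to 1 is refused whole. A call with a gripper value outside its range is refused whole. The fingers move at their own pace and stop on an object; "squeeze" is the grip in N (left out, the last holds). Time passes only in rows, so rows that repeat a pose let the fingers close. It gives the time, the measured TCP pose, the force, the opening and the grip force at its end, in the units of the state.
- state(): the state, without advancing time (a new reading comes with each control period).
- read_camera(name): name is "scene" or "side" or "wrist"; returns the picture (384x512x3 uint8, blue, green, red); there is no depth.
- camera_params(name): a dict with "vertical_fov" (degrees; the focal length in pixels is half the picture's height over the tangent of half this angle, whatever the lens; pixels are square), "cx", "cy" (the principal point, pixels), "world_from_camera" (4x4, takes a point from camera to world coordinates); the wrist camera has in their place "tool_from_camera" (4x4, takes a point from camera to tool coordinates, whose origin is the TCP and whose axes are the flange's). Camera axes: x right, y up, looking along -z (the intrinsics and any distortion apply to the point x, -y, -z); pixel columns grow to the right and rows downward; lengths in m; the calibration is good to about 2 mm. A picture is of the moment at which its call begins: read the wrist's pose just before it. camera_params takes no time and is no camera call.
- close_job(): hands the job in; it is judged then, once.
Trained networks look in the newest picture that a camera, given by its name, has taken for a name from the list of things; names that differ only in an ending like _2 or _b are one class to them, and where a whole thing is asked for, a point or a joint stands for the part that bears it (a point fixed in the world has none). Each returns a list of dicts, best first, with "p" (0 to 1); they miss things now and then, are a little off and sometimes report something else, mostly with a low value. They report only what shows in the picture. A call takes as long as a camera call. They do not tell look-alikes from the thing itself.
- recognise(camera, name): "centre" ([x, y, z] in m, in world coordinates, good to about 4 mm: the middle of the surface that is visible of it).
- masks_of(camera, name): "region" (384x512 bool, what is visible of it).
The state is a dict: "clock": time; "q": joint angles; "dq": joint speeds; "tau": joint torques, N m; "tcp_pos": TCP position; "ee_rot": TCP orientation; "wrist_force": force on the tool from outside, world axes, zero at the start; "torque": the same for the moment, N m; "grip_width": opening from 0.0 (shut) to 1.0 (fully open); "grasp_force": force on a finger pad.
Only numpy, scipy, OpenCV 4.12 (cv2) and the standard library are available. Lean on these libraries where they do the work, as an engineer would, in place of code of your own. Each camera call takes 0.05 s, during which the arm holds its last target. There are 200 camera calls.

## Working session

There is one attempt and no reset: what is moved stays moved. The work goes in short steps, Python scripts to look and compute and a tool call to move; the robot and the scene stay as the last step left them, time stands still between calls to the robot, and variables do not carry over. Pictures are saved under pics/ and viewed, at most 10 in all, crops included, and the job is handed in when it is done.

Besides the shell and the picture viewer there is one more tool, called as name(argument=value, ...), one argument or row to a line, values as JSON. send_rows: Moves the arm, as the interface text tells. Its arguments: {"type":"object","properties":{"commands":{"type":"array","items":{"type":"number","minimum":-1,"maximum":1}},"squeeze":{"type":"number"}},"required":["commands"]}

```bash
mkdir -p pics
python3 - <<'E'
from plant import *
import cv2,numpy as np
s=state();print(s['clock'],s['tcp_pos'],s['ee_rot'],s['grip_width'])
a=read_camera("scene");b=read_camera("side")
cv2.imwrite("pics/scene.png",a);cv2.imwrite("pics/side.png",b)
for c in("scene","side"):
    p=camera_params(c);print(c,{k:(np.round(v,4).tolist() if not isinstance(v,str) else v) for k,v in p.items()})
    for n in("finished","bare","nest","tray_front","door_push","cabinet","lilac_box","gold_tray"):
        try:print(n,[(round(d['p'],2),np.round(d['centre'],3).tolist()) for d in recognise(c,n)][:5])
        except Exception as e:print(n,e)
E
```

```text
0.0 [ 0.19496247 -0.48701251  0.23068811] [-3.08345312e+00 -5.94299014e-01  4.29241288e-04] 0.9977714661855975
scene {'vertical_fov': 53.214, 'cx': 261.3467, 'cy': 192.4558, 'world_from_camera': [[-0.8106, -0.4829, 0.3312, 0.931], [0.5855, -0.6603, 0.4704, 0.4848], [-0.0085, 0.5752, 0.818, 1.0584], [0.0, 0.0, 0.0, 1.0]]}
finished [(0.66, [0.705, -0.283, 0.013]), (0.57, [0.422, -0.346, 0.008]), (0.48, [0.497, -0.289, 0.015])]
bare [(0.56, [0.569, -0.335, 0.011])]
nest [(0.55, [0.48, 0.109, 0.159])]
tray_front [(0.73, [0.481, 0.11, 0.162])]
door_push [(0.83, [0.548, -0.033, 0.207])]
cabinet [(0.85, [0.594, 0.229, 0.219])]
lilac_box [(0.96, [0.709, -0.282, 0.015])]
gold_tray [(0.77, [0.766, 0.011, 0.001])]
side {'vertical_fov': 53.8701, 'cx': 256.6715, 'cy': 192.3181, 'world_from_camera': [[0.9994, -0.0107, -0.0334, 0.5226], [-0.0242, 0.4819, -0.8759, -0.8736], [0.0254, 0.8762, 0.4813, 0.5872], [0.0, 0.0, 0.0, 1.0]]}
finished [(0.79, [0.345, -0.376, 0.006]), (0.74, [0.496, -0.294, 0.009]), (0.7, [0.482, 0.138, 0.154]), (0.67, [0.426, -0.354, 0.003])]
bare [(0.68, [0.488, 0.137, 0.159]), (0.51, [0.569, -0.352, 0.004])]
nest [(0.69, [0.48, 0.136, 0.159])]
tray_front [(0.73, [0.48, 0.139, 0.163]), (0.57, [0.718, -0.287, 0.016])]
door_push [(0.95, [0.535, -0.056, 0.124])]
cabinet [(0.6, [0.563, 0.098, 0.162])]
lilac_box [(0.66, [0.716, -0.287, 0.017])]
gold_tray [(0.73, [0.763, -0.003, 0.008])]
```

View pics/scene.png

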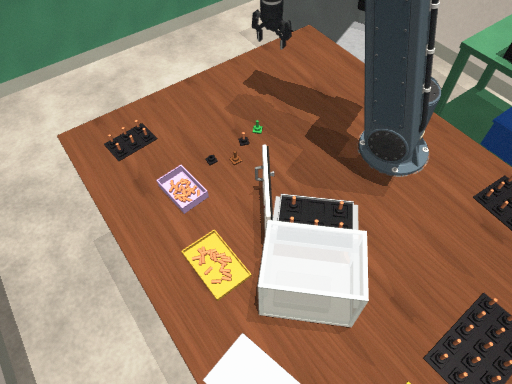

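View pics/side.png

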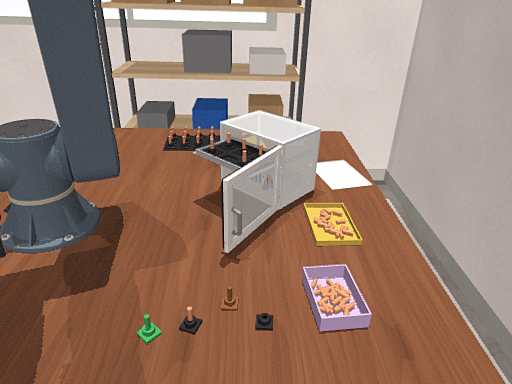

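Scene: the cabinet's top is at about (313,270), with its tray out towards (315,210) and the door open along (265,190). 
Candidates (side picture): green (149,328), black with copper pin (190,320), brown (230,298), bare black (264,321). The one at (190,320) fits, since it is black and has a copper pin. I'll confirm it in an enlarged crop.

Run:
```python
import cv2,numpy as np
a=cv2.imread("pics/scene.png");b=cv2.imread("pics/side.png")
c1=cv2.resize(b[270:350,120:290],None,fx=4.5,fy=4.5,interpolation=cv2.INTER_CUBIC)
cv2.imwrite("pics/c1.png",c1)
cv2.imwrite("pics/c2.png",cv2.resize(a[140:330,240:380],None,fx=3.1,fy=3.1,interpolation=cv2.INTER_CUBIC))
cv2.imwrite("pics/c3.png",cv2.resize(b[105:255,180:330],None,fx=4,fy=4,interpolation=cv2.INTER_CUBIC))
```

```text
(no output)
```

View pics/c1.png

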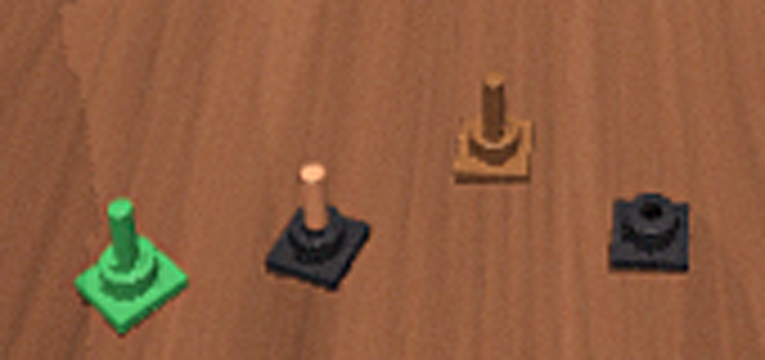

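View pics/c2.png

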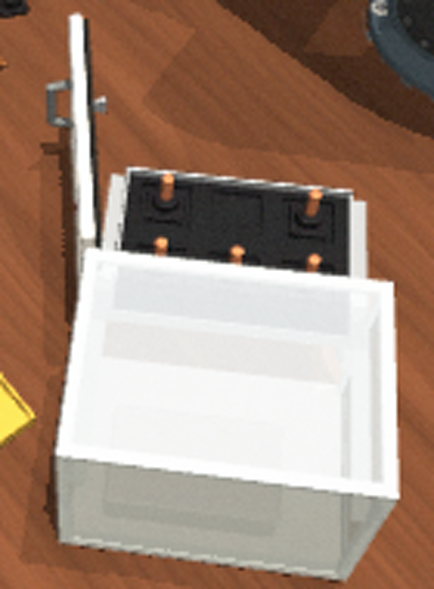

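View pics/c3.png

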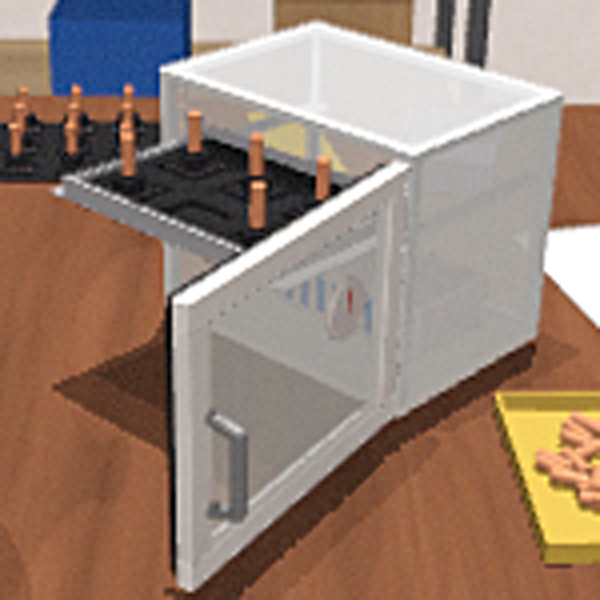

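The crop confirms it: the black holder with the copper pin is at crop (313,230), between the green one at (128,270) and the brown one at (494,140). Next I'll fit the cabinet, tray, door and contact to the pixels.

```bash
cat > h.py <<'E'
import numpy as np,cv2
from plant import *
from scipy.optimize import least_squares
from scipy.spatial.transform import Rotation as R
def proj(c,P):
    p=camera_params(c);T=np.linalg.inv(np.array(p['world_from_camera']));f=192/np.tan(np.radians(p['vertical_fov'])/2)
    q=np.atleast_2d(P)@T[:3,:3].T+T[:3,3]
    return np.c_[p['cx']+f*q[:,0]/-q[:,2],p['cy']-f*q[:,1]/-q[:,2]]
E
python3 - <<'E'
from h import *
c2=lambda L:(np.array(L)+.5)/3.1-.5+[240,140]
c3=lambda L:(np.array(L)+.5)/4-.5+[180,105]
c1=lambda L:(np.array(L)+.5)/4.5-.5+[120,270]
def model(v):
    x,y,a,d,t=v
    top=[[-.09,-.125,.215],[-.09,.125,.215],[.09,.125,.215],[.09,-.125,.215]]
    n=-.059-d
    pins=[[n,-.064,.201],[n,.064,.201],[n+.066,-.064,.201],[n+.066,0,.201],[n+.066,.064,.201]]
    tr=[[-.09-d,-.1025,.168],[-.09-d,.1025,.168]]
    dr=[[-.102-.25*np.sin(t),-.125+.25*np.cos(t),.213]]
    W=lambda L:np.array(L)@R.from_euler('z',a).as_matrix().T+[x,y,0]
    return W(top+pins+tr+dr),W(top+pins+dr+[[-.102-.25*np.sin(t),-.125+.25*np.cos(t),.016]])
o2=c2([(87,248),(394,283),(399,497),(57,457),(167,176),(315,193),(161,241),(237,249),(315,259),(125,168),(352,190),(77,14)])
o3=c3([(410,158),(162,68),(318,22),(562,95),(258,183),(126,124),(323,158),(257,135),(195,113),(181,305),(183,588)])
f=lambda v:np.r_[(proj('scene',model(v)[0])-o2).ravel(),(proj('side',model(v)[1])-o3).ravel()]
r=least_squares(f,[.59,.2,.9,.12,1.7],loss='soft_l1');print(r.x.round(4));print(f(r.x).reshape(-1,2).round(1).tolist())
x,y,a,d,t=r.x;M=R.from_euler('z',a).as_matrix()
for n,p in dict(nest=[-.059-d,0,.153],tf=[-.09-d,0,.168],hinge=[-.102,-.125,.183]).items():print(n,(M@p+[x,y,0]).round(4))
# finished
C=lambda x,y,b:np.array([[s*.017,u*.017,0] for s,u in((1,1),(1,-1),(-1,-1),(-1,1))])@R.from_euler('z',b).as_matrix().T+[x,y,.007]
A={}
for c,box in(('scene',(125,150,232,256)),('side',(300,325,180,202))):
    im=cv2.imread(f'pics/{c}.png')[box[0]:box[1],box[2]:box[3]].astype(int)
    m=(im[...,2]>165)&(im[...,2]-im[...,0]>50);v,u=np.nonzero(m);A[c]=np.array([u.mean()+box[2],v.mean()+box[0]]);print(c,len(u),A[c])
ob=c1([(268,263),(333,284),(370,232)])
def g(v):
    x,y,b=v
    q=proj('side',C(x,y,b));
    D=np.array([q[np.argmin(q[:,0])],q[np.argmax(q[:,1])],q[np.argmax(q[:,0])]])
    return np.r_[(D-ob).ravel(),proj('scene',[x,y,.034])[0]-A['scene'],proj('side',[x,y,.034])[0]-A['side']]
for b in(.3,.9,-.3):
    r=least_squares(g,[.424,-.35,b]);print(r.x.round(4),r.cost,g(r.x).round(1))
E
```

```text
[0.5979 0.2298 0.8129 0.1197 1.7388]
[[-0.2, 0.1], [-0.3, -0.3], [0.1, 0.4], [-0.2, -0.5], [0.3, 0.6], [0.2, 0.1], [0.1, 0.3], [0.2, 0.4], [-0.1, -0.2], [0.5, -0.6], [0.4, -0.1], [-0.3, -0.0], [1.2, -0.7], [-0.5, 0.3], [-0.5, 0.1], [0.5, -0.4], [-0.0, 0.5], [0.4, 2.9], [0.2, 0.3], [-0.0, 0.1], [-0.2, 0.1], [-0.5, -1.0], [0.3, 0.6]]
nest [0.4751 0.1    0.153 ]
tf [0.4538 0.0775 0.168 ]
hinge [0.6186 0.0698 0.183 ]
scene 6 [243.  132.5]
side 49 [189.26530612 312.08163265]
[ 0.421  -0.3511  1.1832] 6.769479865418283 [-1.2 -0.3  0.1  0.4  0.4 -1.  -0.1  2.7  0.1  1.8]
[ 0.421  -0.3511  1.1832] 6.769479865457961 [-1.2 -0.3  0.1  0.4  0.4 -1.  -0.1  2.7  0.1  1.8]
[ 0.421  -0.3511 -0.3876] 6.769479865261777 [-1.2 -0.3  0.1  0.4  0.4 -1.  -0.1  2.7  0.1  1.8]
```

```bash
cat >> h.py <<'E'
def down(yaw): return R.from_euler('z',yaw)*R.from_euler('x',np.pi)
def go(*wps):
    s=state();r0=R.from_rotvec(s['ee_rot']);p0=s['tcp_pos'];print('t',round(s['clock'],2),'tcp',p0.round(4),'yaw',round(np.arctan2(*r0.as_matrix()[[1,0],0]),3),'F',s['wrist_force'].round(1))
    for x,y,z,yaw in wps:
        t=r0.inv().apply(np.array([x,y,z])-p0)/.3; w=(r0.inv()*down(yaw)).as_rotvec()/(np.pi/4)
        print(np.r_[t,w].round(4).tolist())
E
python3 -c "
from h import *
go((.422,-.352,.15,1.183))"
```

```text
t 0.9 tcp [ 0.1951 -0.4874  0.2313] yaw 0.381 F [-0.5 -0.5  0.3]
[0.8699, -0.1378, 0.271, -0.0001, 0.0, -1.0214]
```

send_rows(
  commands=[0.5,0.87,-0.138,0.271,0,0,-1.0,0.5,0.87,-0.138,0.271,0,0,-1.0,0.5,0.87,-0.138,0.271,0,0,-1.0,0.5,0.87,-0.138,0.271,0,0,-1.0,0.5,0.87,-0.138,0.271,0,0,-1.0,0.5,0.87,-0.138,0.271,0,0,-1.0,0.5,0.87,-0.138,0.271,0,0,-1.0,0.5,0.87,-0.138,0.271,0,0,-1.0,0.5,0.87,-0.138,0.271,0,0,-1.0],
  squeeze=30,
)

```text
clock: 1.8
tcp_pos: [0.4215, -0.3525, 0.1503]
ee_rot: [2.623, 1.728, -0.0]
wrist_force: [-0.9, -0.6, 0.1]
grip_width: 0.499
grasp_force: 0.0
```

Run:
```python
from h import *
s=state();im=read_camera('wrist');cv2.imwrite('pics/w1.png',im);p=camera_params('wrist')
T=np.array(p['tool_from_camera']);print(T.round(3).tolist(),s['tcp_pos'],s['grip_width'])
np.savez('w1.npz',pos=s['tcp_pos'],rot=s['ee_rot'],T=T,f=192/np.tan(np.radians(p['vertical_fov'])/2),c=[p['cx'],p['cy']])
print([(round(d['p'],2),np.round(d['centre'],3).tolist()) for d in recognise('wrist','finished')])
```

```text
[[-0.001, 0.963, 0.271, 0.069], [1.0, 0.001, 0.001, 0.0], [0.0, 0.271, -0.963, -0.143], [0.0, 0.0, 0.0, 1.0]] [ 0.42145244 -0.35245999  0.1503185 ] 0.49943394402277497
[(0.96, [0.494, -0.291, 0.007]), (0.94, [0.346, -0.363, 0.011]), (0.75, [0.422, -0.343, 0.008])]
```

View pics/w1.png

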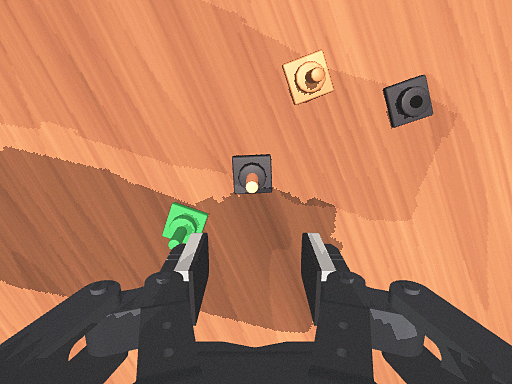

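The wrist picture shows the black contact with flange corners at about (233,156), (271,154), (272,192), (234,194), and its pin top at (252,187). The green one is at (185,222) and clear of the left finger.

Run:
```python
from h import *
d=np.load('w1.npz');Rt=R.from_rotvec(d['rot']).as_matrix()
def bp(u,v,z):
    r=np.array([(u-d['c'][0])/d['f'],-(v-d['c'][1])/d['f'],-1]);T=d['T']
    r=Rt@(T[:3,:3]@r);o=Rt@T[:3,3]+d['pos'];return o+r*(z-o[2])/r[2]
P=np.array([bp(u,v,.007) for u,v in((233,156),(271,154.5),(272,192.5),(234,194.5))])
print(P.mean(0).round(4),bp(252,187,.048).round(4))
for i in range(4):
    e=P[(i+1)%4]-P[i];print(np.hypot(*e[:2]).round(4),np.arctan2(e[1],e[0]).round(3))
go((*P.mean(0)[:2],.022,1.166))
```

```text
[ 0.421  -0.3495  0.007 ] [ 0.4209 -0.3495  0.048 ]
0.0328 -0.367
0.0341 -1.938
0.0338 2.79
0.0346 1.172
t 1.9 tcp [ 0.4213 -0.3527  0.1505] yaw 1.164 F [-0.8 -0.  -0.2]
[0.0096, -0.0054, 0.4283, 0.0007, 0.0003, -0.0022]
```

send_rows(
  commands=[0.5,0.01,-0.005,0.15,0,0,0,0.5,0.01,-0.005,0.27,0,0,0,0.5,0.01,-0.005,0.38,0,0,0,0.5,0.01,-0.005,0.427,0,0,0,0.5,0.01,-0.005,0.427,0,0,0,0.9,0.01,-0.005,0.427,0,0,0,1,0.01,-0.005,0.427,0,0,0,1,0.01,-0.005,0.427,0,0,0,1,0.01,-0.005,0.427,0,0,0,1,0.01,-0.005,0.427,0,0,0,1,0.01,-0.005,0.427,0,0,0],
  squeeze=30,
)

```text
clock: 3.0
tcp_pos: [0.4225, -0.3495, 0.0233]
ee_rot: [2.62, 1.728, 0.0]
wrist_force: [-1.0, -1.9, 7.2]
grip_width: 0.105
grasp_force: 29.8
```

```bash
python3 -c "
from h import *
go((.421,-.3495,.30,1.165),(.4751,.1,.30,.78))"
```

```text
t 3.0 tcp [ 0.4225 -0.3495  0.0233] yaw 1.166 F [-1.  -1.9  7.2]
[-0.0033, -0.0024, -0.9224, 0.003, 0.0016, 0.0014]
[1.445, -0.4266, -0.9253, 0.0033, 0.001, 0.4916]
```

send_rows(
  commands=[1,0,0,-0.1,0,0,0,1,0,0,-0.25,0,0,0,1,0,0,-0.4,0,0,0,1,0,0,-0.55,0,0,0,1,0,0,-0.7,0,0,0,1,0,0,-0.85,0,0,0,1,0.1,-0.03,-0.92,0,0,0,1,0.25,-0.07,-0.92,0,0,0.08,1,0.4,-0.115,-0.92,0,0,0.16,1,0.55,-0.16,-0.92,0,0,0.24,1,0.7,-0.205,-0.92,0,0,0.32,1,0.8,-0.235,-0.92,0,0,0.4],
)

```text
clock: 4.2
tcp_pos: [0.4512, -0.0976, 0.2986]
ee_rot: [2.862, 1.296, 0.002]
wrist_force: [-0.2, -0.9, -1.0]
grip_width: 0.103
grasp_force: 29.5
```

```bash
python3 -c "
from h import *
go((.4751,.1,.30,.78),(.4751,.1,.21,.78))"
```

```text
t 4.2 tcp [ 0.4512 -0.0976  0.2986] yaw 0.851 F [-0.2 -0.9 -1. ]
[0.5476, -0.3743, -0.0043, 0.0007, -0.0014, 0.0901]
[0.5473, -0.3745, 0.2957, 0.0007, -0.0014, 0.0901]
```

Move over the nest, come down to about 20 mm above its floor, then look.

send_rows(
  commands=[1,0.14,-0.09,0,0,0,0.03,1,0.28,-0.19,0,0,0,0.06,1,0.42,-0.28,0,0,0,0.09,1,0.52,-0.35,0,0,0,0.09,1,0.547,-0.374,0,0,0,0.09,1,0.547,-0.374,0.1,0,0,0.09,1,0.547,-0.374,0.2,0,0,0.09,1,0.547,-0.374,0.28,0,0,0.09,1,0.547,-0.374,0.33,0,0,0.09,1,0.547,-0.374,0.33,0,0,0.09],
)

```text
clock: 5.2
tcp_pos: [0.4737, 0.0965, 0.1975]
ee_rot: [-2.905, -1.196, 0.005]
wrist_force: [-0.2, 0.5, -0.4]
grip_width: 0.105
grasp_force: 29.5
```

Run:
```python
from h import *
s=state();im=read_camera('wrist');b=read_camera('scene');
cv2.imwrite('pics/p1.png',np.vstack([np.hstack([cv2.resize(im,(400,300)),cv2.resize(b[140:260,240:400],(400,300),interpolation=cv2.INTER_CUBIC)])]))
# scene-predicted nest corners vs image for reference
go((.4751,.1,.176,.78))
```

```text
t 5.3 tcp [0.4751 0.0969 0.1996] yaw 0.781 F [ 0.1 -0.3  0.1]
[0.0072, -0.0075, 0.0788, 0.0002, -0.0004, 0.0013]
```

View pics/p1.png

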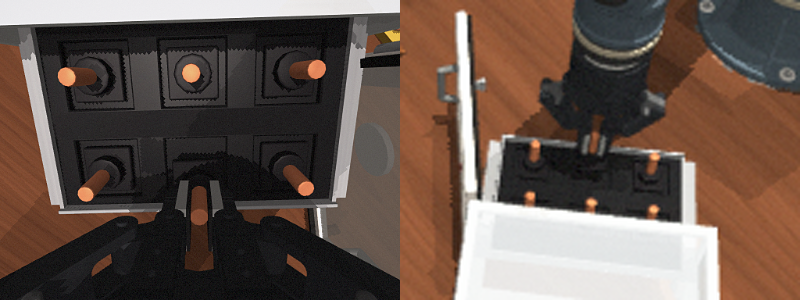

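The left half shows the held pin over the empty middle front nest (about (197,165)), with the five fixed pins around it. I'll use those pin tops to check the nest position.

Run:
```python
from h import *
d=np.load('w1.npz');s=state();Rt=R.from_rotvec(s['ee_rot']).as_matrix()
def bp(u,v,z):
    r=np.array([(u-d['c'][0])/d['f'],-(v-d['c'][1])/d['f'],-1]);T=d['T']
    r=Rt@(T[:3,:3]@r);o=Rt@T[:3,3]+s['tcp_pos'];return o+r*(z-o[2])/r[2]
px=np.array([(66,76),(191,73),(316,69),(85,194),(306,188)])*1.28
W=np.array([bp(u,v,.201) for u,v in px])[:,:2]
L=np.array([(.066,.064),(.066,0),(.066,-.064),(0,.064),(0,-.064)])
f=lambda v:(L@R.from_euler('z',v[2]).as_matrix()[:2,:2].T+v[:2]-W).ravel()
r=least_squares(f,[.475,.1,.8]);print('nest',r.x.round(4),(f(r.x)*1e3).round(1))
go((*r.x[:2],.176,.78))
```

```text
nest [0.4763 0.1009 0.809 ] [ 0.3 -1.  -0.2 -0.  -0.7  0.3  1.  -0.2 -0.4  1. ]
t 5.3 tcp [0.4751 0.0969 0.1996] yaw 0.781 F [ 0.1 -0.3  0.1]
[0.0123, -0.0068, 0.0788, 0.0002, -0.0004, 0.0013]
```

send_rows(
  commands=[1,0.004,-0.002,0,0,0,0,1,0.004,-0.002,0,0,0,0],
)

```text
clock: 5.5
tcp_pos: [0.4762, 0.0986, 0.2]
ee_rot: [2.905, 1.196, 0.003]
wrist_force: [0.1, -0.4, -0.9]
grip_width: 0.102
grasp_force: 29.5
```

```bash
python3 -c "
from h import *
go((.476,.1007,.176,.78))"
```

```text
t 5.5 tcp [0.4762 0.0986 0.2   ] yaw 0.781 F [ 0.1 -0.4 -0.9]
[0.0044, -0.0055, 0.08, 0.0011, -0.0021, 0.0016]
```

send_rows(
  commands=[1,0.004,-0.005,0.02,0,0,0,1,0.004,-0.005,0.04,0,0,0,1,0.004,-0.005,0.055,0,0,0,1,0.004,-0.005,0.067,0,0,0,1,0.004,-0.005,0.074,0,0,0,1,0.004,-0.005,0.077,0,0,0,1,0.004,-0.005,0.077,0,0,0],
)

```text
clock: 6.2
tcp_pos: [0.4753, 0.1006, 0.1762]
ee_rot: [-2.904, -1.196, -0.001]
wrist_force: [-1.2, 0.6, 4.3]
grip_width: 0.104
grasp_force: 29.9
```

```bash
python3 -c "
from h import *
go((.476,.1007,.176,.78))"
```

```text
t 6.2 tcp [0.4753 0.1006 0.1762] yaw 0.781 F [-1.2  0.6  4.3]
[0.0019, 0.0013, 0.0008, -0.0003, -0.0009, 0.0018]
```

send_rows(
  commands=[0.6,0,0,0,0,0,0,0.6,0,0,0,0,0,0,0.6,0,0,0,0,0,0,0.6,0,0,-0.03,0,0,0,0.6,0,0,-0.12,0,0,0,0.6,0,0,-0.24,0,0,0,0.6,-0.1,0,-0.3,0,0,0,1,-0.22,0,-0.3,0,0,0,1,-0.22,0,-0.3,0,0,0],
)

```text
clock: 7.1
tcp_pos: [0.4263, 0.0522, 0.2674]
ee_rot: [2.905, 1.194, 0.001]
wrist_force: [-0.7, 0.9, 0.0]
grip_width: 0.067
grasp_force: 0.0
```

Run:
```python
from h import *
im=read_camera('wrist');b=read_camera('side')
cv2.imwrite('pics/p2.png',np.hstack([cv2.resize(im,(400,300)),cv2.resize(b[105:225,180:340],(400,300),interpolation=cv2.INTER_CUBIC)]))
n=np.array([.476,.1007]);X=np.array([np.cos(.813),np.sin(.813)])
print('facemove')
a=n-X*(.031+.028)
go((*a,.157,.813))
```

```text
facemove
t 7.2 tcp [0.4285 0.0536 0.2667] yaw 0.78 F [0.1 0.1 0.5]
[0.026, 0.006, 0.3658, 0.0011, -0.0018, -0.0416]
```

View pics/p2.png

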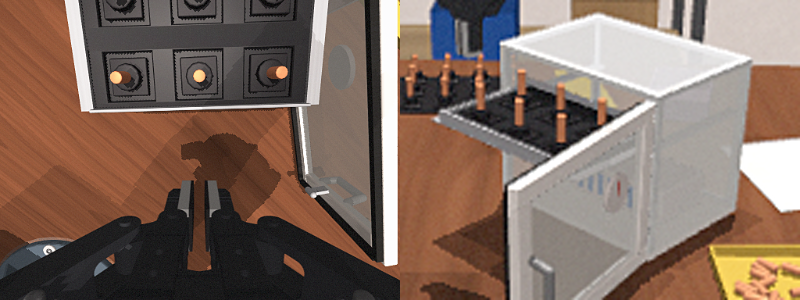

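The contact stands upright in the middle front nest, at (199,80) in the left half. Next I go down in front of the tray face.

send_rows(
  commands=[1,0,0.006,0.14,0,0,-0.04,1,0,0.006,0.28,0,0,-0.04,1,0,0.006,0.365,0,0,-0.04,1,0,0.006,0.365,0,0,-0.04,1,0,0.006,0.365,0,0,-0.04],
)

```text
clock: 7.7
tcp_pos: [0.4303, 0.053, 0.1568]
ee_rot: [-2.885, -1.242, 0.001]
wrist_force: [-0.4, -0.5, -0.1]
grip_width: -0.002
grasp_force: 0.0
```

Run:
```python
from h import *
n=np.array([.476,.1007]);X=np.array([np.cos(.813),np.sin(.813)])
for o in (.011,-.119+.011): go((*(n-X*(.031+o)),.157,.813))
```

```text
t 7.7 tcp [0.4303 0.053  0.1568] yaw 0.813 F [-0.4 -0.5 -0.1]
[0.0803, 0.0015, -0.0007, -0.0006, 0.0004, 0.0003]
t 7.7 tcp [0.4303 0.053  0.1568] yaw 0.813 F [-0.4 -0.5 -0.1]
[0.4769, 0.0016, -0.0008, -0.0006, 0.0004, 0.0003]
```

send_rows(
  commands=[1,0.04,0,0,0,0,0,1,0.06,0,0,0,0,0,1,0.08,0,0,0,0,0,1,0.1,0,0,0,0,0,1,0.13,0,0,0,0,0,1,0.165,0,0,0,0,0,1,0.2,0,0,0,0,0,1,0.235,0,0,0,0,0,1,0.27,0,0,0,0,0,1,0.305,0,0,0,0,0,1,0.34,0,0,0,0,0,1,0.37,0,0,0,0,0],
)

```text
clock: 8.9
tcp_pos: [0.5067, 0.1339, 0.1562]
ee_rot: [-2.886, -1.242, 0.0]
wrist_force: [-1.0, -1.9, 1.0]
grip_width: -0.001
grasp_force: 1.0
```

send_rows(
  commands=[1,0.02,0,0,0,0,0,1,0.04,0,0,0,0,0,1,0.055,0,0,0,0,0,1,0.07,0,0,0,0,0,1,0.08,0,0,0,0,0,1,0.09,0,0,0,0,0,1,0.097,0,0,0,0,0,1,0.097,0,0,0,0,0],
)

```text
clock: 9.7
tcp_pos: [0.5263, 0.1547, 0.1564]
ee_rot: [-2.885, -1.242, -0.001]
wrist_force: [0.7, -1.5, 0.2]
grip_width: 0.001
grasp_force: 0.0
```

Run:
```python
from h import *
n=np.array([.476,.1007]);X=np.array([np.cos(.813),np.sin(.813)])
for o in (.011,-.119+.011): go((*(n-X*(.031+o)),.157,.813))
```

```text
t 9.7 tcp [0.5263 0.1547 0.1564] yaw 0.813 F [ 0.7 -1.5  0.2]
[-0.3859, 0.002, -0.0023, -0.0004, -0.0007, -0.0001]
t 9.7 tcp [0.5263 0.1547 0.1564] yaw 0.813 F [ 0.7 -1.5  0.2]
[0.0108, 0.0019, -0.0021, -0.0004, -0.0007, -0.0001]
```

send_rows(
  commands=[1,0.005,0,0,0,0,0,1,0.01,0,0,0,0,0,1,0.015,0,0,0,0,0,1,0.02,0,0,0,0,0,1,0.024,0,0,0,0,0],
)

```text
clock: 10.2
tcp_pos: [0.5269, 0.1559, 0.1556]
ee_rot: [2.884, 1.237, -0.015]
wrist_force: [-19.0, -22.7, 11.4]
grip_width: 0.002
grasp_force: 0.0
```

send_rows(
  commands=[1,-0.03,0,0,0,0,0,1,-0.08,0,0,0,0,0,1,-0.18,0,0,0,0,0,1,-0.25,0,-0.1,0,0,0,1,-0.25,0,-0.25,0,0,0,1,-0.25,0,-0.4,0,0,0,1,-0.25,0,-0.4,0,0,0],
)

```text
clock: 10.9
tcp_pos: [0.4818, 0.1057, 0.2824]
ee_rot: [2.885, 1.241, 0.016]
wrist_force: [1.1, 0.2, 1.1]
grip_width: -0.003
grasp_force: 0.0
```

Run:
```python
from h import *
b=read_camera('scene')
w=read_camera('wrist')
cv2.imwrite('pics/p3.png',np.hstack([cv2.resize(w,(400,300)),cv2.resize(b[140:330,240:380],(400,542),interpolation=cv2.INTER_CUBIC)[:300]]))
# door contact poses: tool yaw .813+t-? offset e outward from outer face
H=np.array([.6186,.0698])+[.0005,.0005]
def dp(t,off,r=.205):
    A=.813+t;e=np.array([-np.sin(A),np.cos(A)]);nrm=-np.array([np.cos(A),np.sin(A)])
    return H+e*r+nrm*(.006+off)
for t,off in((1.74,.06),(1.74,.03),(1.74,.011),(1.0,.011),(.05,.011),(0,.011)):print(t,off,dp(t,off).round(4))
go((*dp(1.74,.05),.30,1.9),(*dp(1.74,.05),.30,.813+1.74))
```

```text
1.74 0.06 [ 0.5602 -0.1368]
1.74 0.03 [ 0.5352 -0.1202]
1.74 0.011 [ 0.5194 -0.1096]
1.0 0.011 [0.4242 0.0046]
0.05 0.011 [0.4523 0.1907]
0 0.011 [0.4585 0.1989]
t 11.0 tcp [0.4802 0.1054 0.2774] yaw 0.813 F [-0.6 -0.   0.6]
[-0.4084, 0.7159, -0.0754, 0.0037, -0.0024, -1.3843]
[-0.4084, 0.7159, -0.0754, 0.0047, -0.0012, -2.2157]
```

View pics/p3.png

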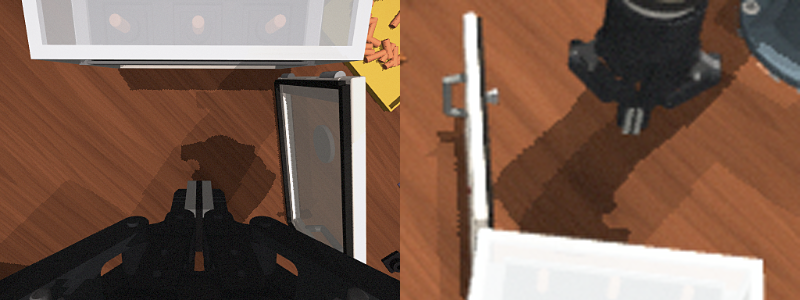

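The tray front is flush with the cabinet front, with the pins upright inside, at about (115,20), (197,20) and (280,20). The door is still open. I'll fly over it to its outer side.

send_rows(
  commands=[1,-0.07,0.12,-0.04,0,0,0,1,-0.14,0.24,-0.07,0,0,0,1,-0.21,0.36,-0.07,0,0,0,1,-0.28,0.48,-0.07,0,0,0,1,-0.35,0.6,-0.07,0,0,0,1,-0.4,0.7,-0.07,0,0,0,1,-0.41,0.716,-0.07,0,0,0,1,-0.41,0.716,0.1,0,0,0,1,-0.41,0.716,0.25,0,0,0,1,-0.41,0.716,0.302,0,0,0,1,-0.41,0.716,0.302,0,0,0],
)

```text
clock: 12.1
tcp_pos: [0.5485, -0.1306, 0.182]
ee_rot: [-2.881, -1.241, 0.008]
wrist_force: [-1.3, -1.0, 0.8]
grip_width: -0.002
grasp_force: 0.0
```

```bash
cat >> h.py <<'E'
H=np.array([.6191,.0703])
def dp(t,off,r=.205):
    A=.813+t;e=np.array([-np.sin(A),np.cos(A)]);nrm=-np.array([np.cos(A),np.sin(A)])
    return H+e*r+nrm*(.006+off)
def off(t): # finger section 22 x 29, constant yaw
    return .011*abs(np.cos(t))+.0145*abs(np.sin(t))
E
python3 - <<'E'
from h import *
print(state()['q'].round(2))
go(*[(*dp(t,off(t)),.187,.813) for t in np.r_[1.74:1.0:12j]])
E
```

```text
[-0.23  0.33 -0.01  1.24  0.    2.09]
t 12.1 tcp [ 0.5485 -0.1306  0.182 ] yaw 0.813 F [-1.3 -1.   0.8]
[-0.013, -0.1015, -0.016, -0.0079, 0.0039, 0.0005]
[-0.0243, -0.1484, -0.0157, -0.0079, 0.0039, 0.0005]
[-0.0324, -0.1961, -0.0154, -0.0079, 0.0039, 0.0005]
[-0.0371, -0.2422, -0.0151, -0.0079, 0.0039, 0.0005]
[-0.0389, -0.2861, -0.0148, -0.0079, 0.0039, 0.0005]
[-0.0379, -0.3303, -0.0145, -0.0079, 0.0039, 0.0005]
[-0.034, -0.3746, -0.0143, -0.0079, 0.0039, 0.0005]
[-0.0271, -0.4188, -0.014, -0.0079, 0.0039, 0.0005]
[-0.0173, -0.4628, -0.0138, -0.0079, 0.0039, 0.0005]
[-0.0046, -0.5062, -0.0135, -0.0079, 0.0039, 0.0005]
[0.0112, -0.549, -0.0133, -0.0079, 0.0039, 0.0005]
[0.0298, -0.5908, -0.0131, -0.0079, 0.0039, 0.0005]
```

send_rows(
  commands=[1,0,-0.04,-0.01,0,0,0,1,-0.01,-0.07,-0.012,0,0,0,1,-0.013,-0.095,-0.012,0,0,0,1,-0.018,-0.12,-0.012,0,0,0,1,-0.024,-0.148,-0.012,0,0,0,1,-0.029,-0.175,-0.012,0,0,0,1,-0.033,-0.205,-0.012,0,0,0,1,-0.037,-0.24,-0.012,0,0,0,1,-0.039,-0.275,-0.012,0,0,0,1,-0.038,-0.31,-0.012,0,0,0,1,-0.037,-0.34,-0.012,0,0,0,1,-0.034,-0.37,-0.012,0,0,0],
)

```text
clock: 13.3
tcp_pos: [0.4627, -0.0624, 0.1893]
ee_rot: [-2.886, -1.242, -0.0]
wrist_force: [1.4, -0.7, -0.1]
grip_width: -0.001
grasp_force: 0.2
```

Run:
```python
from h import *
go(*[(*dp(t,off(t)),.187,.813) for t in np.r_[1.36:.70:12j]])
```

```text
t 13.3 tcp [ 0.4627 -0.0624  0.1893] yaw 0.813 F [ 1.4 -0.7 -0.1]
[-0.0043, 0.0051, 0.0078, -0.0001, -0.0001, -0.0002]
[0.0007, -0.0344, 0.0078, -0.0001, -0.0001, -0.0002]
[0.008, -0.0737, 0.0078, -0.0001, -0.0001, -0.0002]
[0.0177, -0.1128, 0.0078, -0.0001, -0.0001, -0.0002]
[0.0298, -0.1514, 0.0078, -0.0001, -0.0001, -0.0002]
[0.0442, -0.1894, 0.0078, -0.0001, -0.0001, -0.0002]
[0.061, -0.2267, 0.0078, -0.0001, -0.0001, -0.0002]
[0.0801, -0.2631, 0.0078, -0.0001, -0.0001, -0.0002]
[0.1015, -0.2985, 0.0078, -0.0001, -0.0001, -0.0002]
[0.1251, -0.3327, 0.0078, -0.0001, -0.0001, -0.0002]
[0.1508, -0.3655, 0.0078, -0.0001, -0.0001, -0.0002]
[0.1787, -0.3969, 0.0078, -0.0001, -0.0001, -0.0002]
```

send_rows(
  commands=[1,0.001,-0.034,0.006,0,0,0,1,0.008,-0.074,0.008,0,0,0,1,0.018,-0.113,0.008,0,0,0,1,0.03,-0.151,0.008,0,0,0,1,0.044,-0.189,0.008,0,0,0,1,0.061,-0.227,0.008,0,0,0,1,0.08,-0.263,0.008,0,0,0,1,0.101,-0.298,0.008,0,0,0,1,0.125,-0.333,0.008,0,0,0,1,0.151,-0.365,0.008,0,0,0,1,0.179,-0.397,0.008,0,0,0],
)

```text
clock: 14.4
tcp_pos: [0.4135, 0.0589, 0.1869]
ee_rot: [-2.886, -1.242, -0.0]
wrist_force: [0.6, 0.5, -0.6]
grip_width: -0.003
grasp_force: 0.2
```

Run:
```python
from h import *
go(*[(*dp(t,off(t)),.187,.813) for t in np.r_[.65:.10:12j]])
im=read_camera('scene')
cv2.imwrite('pics/p4.png',cv2.resize(im[140:330,240:380],None,fx=3.1,fy=3.1,interpolation=cv2.INTER_CUBIC))
```

```text
t 14.4 tcp [0.4135 0.0589 0.1869] yaw 0.813 F [ 0.6  0.5 -0.6]
[0.0225, -0.0248, -0.0002, 0.0, -0.0, -0.0002]
[0.0487, -0.0485, -0.0002, 0.0, -0.0, -0.0002]
[0.0761, -0.0708, -0.0002, 0.0, -0.0, -0.0002]
[0.1048, -0.0918, -0.0002, 0.0, -0.0, -0.0002]
[0.1346, -0.1114, -0.0002, 0.0, -0.0, -0.0002]
[0.1655, -0.1294, -0.0002, 0.0, -0.0, -0.0002]
[0.1975, -0.1458, -0.0002, 0.0, -0.0, -0.0002]
[0.2303, -0.1606, -0.0002, 0.0, -0.0, -0.0002]
[0.264, -0.1737, -0.0002, 0.0, -0.0, -0.0002]
[0.2985, -0.185, -0.0002, 0.0, -0.0, -0.0002]
[0.3336, -0.1945, -0.0002, 0.0, -0.0, -0.0002]
[0.3693, -0.2021, -0.0002, 0.0, -0.0, -0.0002]
```

View pics/p4.png

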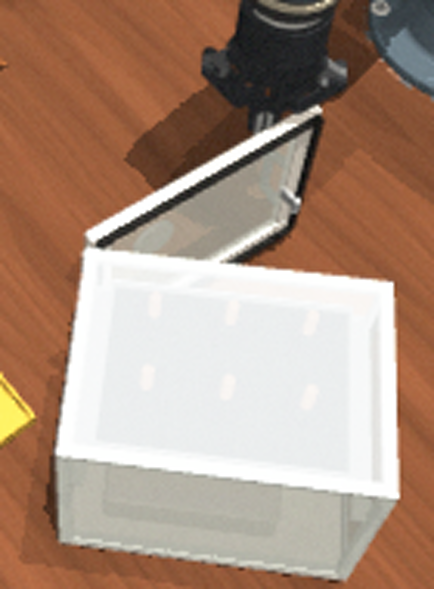

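The door is about half swung, held by the fingers at (262,120), and six pins stand inside the cabinet. I'll continue more slowly.

send_rows(
  commands=[1,0.022,-0.024,0,0,0,0,1,0.048,-0.048,0,0,0,0,1,0.076,-0.071,0,0,0,0,1,0.105,-0.092,0,0,0,0,1,0.135,-0.111,0,0,0,0,1,0.165,-0.129,0,0,0,0,1,0.197,-0.146,0,0,0,0,1,0.225,-0.159,0,0,0,0,1,0.25,-0.169,0,0,0,0,1,0.275,-0.178,0,0,0,0,1,0.3,-0.186,0,0,0,0,1,0.32,-0.191,0,0,0,0],
)

```text
clock: 15.65
tcp_pos: [0.4384, 0.1676, 0.1869]
ee_rot: [-2.886, -1.242, 0.0]
wrist_force: [0.9, -0.3, -0.1]
grip_width: 0.001
grasp_force: 0.2
```

Run:
```python
from h import *
go(*[(*dp(t,off(t)),.187,.813) for t in (.15,.1,.07,.05,.025,0)])
```

```text
t 15.65 tcp [0.4384 0.1676 0.1869] yaw 0.813 F [ 0.9 -0.3 -0.1]
[0.0136, -0.0057, -0.0003, -0.0002, -0.0, -0.0002]
[0.0493, -0.0134, -0.0003, -0.0002, -0.0, -0.0002]
[0.0709, -0.017, -0.0003, -0.0002, -0.0, -0.0002]
[0.0854, -0.0191, -0.0003, -0.0002, -0.0, -0.0002]
[0.1036, -0.0212, -0.0003, -0.0002, -0.0, -0.0002]
[0.1218, -0.0229, -0.0003, -0.0002, -0.0, -0.0002]
```

Now slowly, about 1.5 to 2 mm per row, up to the catch.

send_rows(
  commands=[1,0.01,-0.004,0,0,0,0,1,0.02,-0.007,0,0,0,0,1,0.03,-0.009,0,0,0,0,1,0.038,-0.011,0,0,0,0,1,0.046,-0.013,0,0,0,0,1,0.053,-0.014,0,0,0,0,1,0.06,-0.015,0,0,0,0,1,0.066,-0.016,0,0,0,0,1,0.072,-0.017,0,0,0,0,1,0.077,-0.018,0,0,0,0,1,0.082,-0.018,0,0,0,0],
)

```text
clock: 16.75
tcp_pos: [0.4511, 0.1887, 0.1869]
ee_rot: [-2.886, -1.242, 0.0]
wrist_force: [-0.1, -0.4, 0.0]
grip_width: 0.001
grasp_force: 0.2
```

send_rows(
  commands=[1,0.004,0,0,0,0,0,1,0.008,0,0,0,0,0,1,0.012,0,0,0,0,0,1,0.016,0,0,0,0,0],
)

```text
clock: 17.15
tcp_pos: [0.4533, 0.1913, 0.1868]
ee_rot: [2.885, 1.241, -0.004]
wrist_force: [-5.5, -4.7, 4.5]
grip_width: 0.002
grasp_force: 3.8
```

send_rows(
  commands=[1,0.004,0,0,0,0,0,1,0.008,0,0,0,0,0,1,0.012,0,0,0,0,0,1,0.016,0,0,0,0,0],
)

```text
clock: 17.55
tcp_pos: [0.4581, 0.1958, 0.187]
ee_rot: [-2.886, -1.242, -0.001]
wrist_force: [0.2, 0.5, -0.3]
grip_width: -0.001
grasp_force: 0.0
```

send_rows(
  commands=[1,0.005,0,0,0,0,0,1,0.01,0,0,0,0,0,1,0.014,0,0,0,0,0],
)

```text
clock: 17.85
tcp_pos: [0.4596, 0.1975, 0.1869]
ee_rot: [2.885, 1.241, -0.004]
wrist_force: [-7.6, -9.8, 7.9]
grip_width: 0.0
grasp_force: 6.0
```

send_rows(
  commands=[1,-0.02,0,0,0,0,0,1,-0.06,0,0,0,0,0,1,-0.15,0,0,0,0,0,1,-0.3,0,0,0,0,0,1,-0.4,0,-0.15,0,0,0,1,-0.4,0,-0.3,0,0,0,1,-0.4,0,-0.4,0,0,0,1,-0.4,0,-0.4,0,0,0],
)

```text
clock: 18.65
tcp_pos: [0.3791, 0.1114, 0.3109]
ee_rot: [2.886, 1.241, 0.012]
wrist_force: [0.1, 0.4, -1.5]
grip_width: 0.001
grasp_force: 0.0
```

Run:
```python
from h import *
s=state();print(s['clock'],s['tcp_pos'],s['wrist_force'])
im=read_camera('scene');cv2.imwrite('pics/end.png',im)
m=masks_of('scene','door_push')
for d in m[:2]:
    v,u=np.nonzero(d['region']);print(d['p'],u.min(),u.max(),v.min(),v.max(),len(u))
A=R.from_euler('z',.813).as_matrix()
for t in(0,.03,.05):
    P=np.array([[-.102-.25*np.sin(t)-.006*c,-.125+.25*np.cos(t),.213] for c in(1,-1)]);print(t,proj('scene',P@A.T+[.5979,.2298,0]).round(1).tolist())
g=cv2.cvtColor(im,6)
p=proj('scene',(A@[-.09,.105,.215])+[.5979,.2298,0])[0];q=proj('scene',(A@[-.14,.105,.213])+[.5979,.2298,0])[0];print(p,q)
for k in np.linspace(-.5,1,31):
    z=p+(q-p)*k;print(int(g[int(round(z[1])),int(round(z[0]))]),end=' ')
print()
for n in('finished','bare','lilac_box','gold_tray'):print(n,[(round(d['p'],2),np.round(d['centre'],3).tolist()) for d in recognise('scene',n)][:4])
```

```text
18.65 [0.3790728  0.11139921 0.31087979] [ 0.1449357   0.42097598 -1.49458393]
0.66 268 366 215 230 487
0 [[366.1, 224.9], [366.3, 229.0]]
0.03 [[366.0, 222.3], [366.1, 226.4]]
0.05 [[365.9, 220.7], [366.0, 224.7]]
[358.41086951 229.74778354] [358.02028828 213.39576925]
248 249 250 249 249 249 254 254 254 254 244 80 254 254 254 254 254 133 95 97 97 103 104 107 109 107 107 110 104 102 104 
finished [(0.61, [0.496, -0.286, 0.01]), (0.59, [0.346, -0.365, 0.007])]
bare [(0.71, [0.531, 0.158, 0.212]), (0.45, [0.566, -0.335, 0.009])]
lilac_box [(0.91, [0.713, -0.286, 0.014])]
gold_tray [(0.78, [0.763, 0.01, 0.003])]
```

The door's outer edge matches 0 rad in the picture, and it met a firm stop after the snap. The other objects are unmoved, so I'm handing in.

```bash
python3 -c "
from plant import *
print(close_job())"
```

```text
the job is handed in; nothing more can be done
None
```

The finished contact is upright in the free nest, the tray is fully home, and the door is shut over its catch; I handed the job in at about 19 s of the 70 s allowed, and the judge's verdict was not shown.

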